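# Set up the spoke cutter for the next batch

## Task

Set up the spoke cutter for the next batch. First take the red length stop by its upright grip, lift it out of its notch, shift it along the rail to the green-marked middle notch and drop it fully home there, upright. Then roll the white numbered thumbwheel with a fingertip, step by step, until the 6 stands on top between the two red pointers; leave the loose things on the bench where they are.

Things in the scene. Friction and masses are not known exactly. Their poses are not given: they have to be found in the camera images.
- stop_grip (a point): Centre of the upright grip of the loose red length stop (100 to 160 g): a red plate 10 mm thick along the rail (y), 22 mm wide across it (x), 38 mm tall (19 mm above and below here). Pinch it from above, fingers closing along the rail. Under it is a red crown 36 (x) x 32 (y) x 10 mm. Axes as the cutter's: x across the rail away from the robot, y along the rail to the left, z up.
- stop_pin (a point): Underside of the red stop's steel cross pin (round, 11 mm), 41 mm below the grip's centre. Home, the red crown rests on the rail's top and the pin hangs 12 mm deep in a notch 14 mm wide. Two cheeks straddle the rail (24 mm wide) with 2 mm of play a side and reach 9 mm below the pin, so a lift of 14 to 18 mm frees the pin while the cheeks still guide the stop.
- green_notch (a point): Point in the rail's middle notch where the pin's underside comes when home, 42 mm above the bench, 12 mm below the rail's top; green bars on the base mark this notch. x points across the rail away from the robot, y along it to the left (away from the blue cutting head), z up. The stop's grip centre is 41 mm above here when home. The red stop starts in an outer notch, at y = -50 or +50 mm.
- cutter: The spoke cutter, bolted down: grey base 150 mm (x) by 360 mm (y), 12 mm high, origin at the centre of its underside. Aluminium rail along y from -35 to +165 mm at x = 0, top 54 mm up; blue head, 62 mm high, at y = -70 mm; thumbwheel at y = -135 mm. x away from the robot, y to the left, z up.
- black_stop_top (a point): Top of the low black end stop, fixed in the outer notch opposite to the red stop; 36 x 32 mm, top 69.5 mm above the bench. It cannot be moved.
- wheel_axle (a point): Centre of the thumbwheel on its axle (along y), 62 mm above the bench, 200 mm to the right (-y) of the green notch; axes as the cutter's. White barrel of radius 45 mm, 26 mm wide, numbers 0 to 7 on its rim. It turns in a slot of a grey housing 132 (x) by 64 mm (y), top 18 mm above here. Two red pointers, at x = 0, y = +-23 mm, rise 44 mm above here.
- wheel_top (a point): Top of the wheel's barrel, fixed point 107 mm above the bench (does not turn). Eight black ribs 5 mm thick stand 12 mm out of the barrel, every 45 degrees, half-way between the numbers; with a number on top, ribs stand 22.5 degrees before and behind it (tips 22 mm either way, 3 mm above this point). Push a rib along x with a fingertip held about 3 mm above the barrel.
- wheel (a joint): Turn of the thumbwheel in rad: number n is on top at n x 0.785 (6 at 4.712). It grows as its top is pushed along +x, away from the robot; end stops at 0 and 7, no way from 7 on to 0. Starts at 2, 3 or 4. Sprung detents hold it at each number and pull it home once more than half-way to the next; about 2 to 4 N on a rib carries it over.
- grease_jar_mid (a point): Half-way up a loose tub of grease, white with red bands and black lid, diameter 54 mm, 70 mm high. Bystander.
- needle_pliers_mid (a point): Centre of loose needle-nose pliers with red grips, 161 x 57 x 14 mm, lying flat. Bystander.
- spoke_key_mid (a point): Centre of a loose red round spoke key, 34 x 43 x 9 mm, lying flat. Bystander.
- caliper_mid (a point): Half-way up a loose brake caliper, black with white round caps, 30 x 55 x 36 mm. Bystander.
There are look-alikes about, which are no part of the job. Of the things like the part that bears stop_grip, leave any that is blue or turquoise; of the rest the larger one is meant.

How it is judged:
By the outcome, as a careful person would: the job done as asked, in the order asked, and still so for the second after the job is handed in, with the robot touching nothing.
It also fails if it takes over 54 s, if anything falls off the work surface, if the arm or the gripper's body presses on something with over 40 N, if the wrist force passes 120 N, or if a joint passes its speed limit or range.

## Robot

A 6-joint arm with a two-finger parallel gripper is mounted at the origin on a cart in front of the work surface, level with it; the furniture and walls round the work are solid. World frame = base frame: x ahead of the robot, y to its left, z up, the work surface at z = 0. Lengths are in m, angles in rad, forces in N, time in s.
With the tool pointing down it reaches from about 0.3 to 0.875 m from the base axis. Payload 6.4 kg.
Tool frame: the origin (TCP) lies midway between the tips of the shut fingers; the grasp point (between the pads) lies 19 mm behind it; z points along the fingers, y is the direction in which the jaws open and shut (so a half turn about z gives the same grasp; the last joint's range is limited). The gripper opens to 85 mm and grips with 20 to 120 N. Pads are 22 mm wide; open, the fingers measure 114 mm over their backs; the gripper's body (76 mm by 85 mm) begins 54 mm behind the grasp point. The pads swing forward as they close: fully open they stand 13 mm farther back than shut.
Start: joints at [1.138, 0.181, 1.607, -0, 1.354, -0.206], TCP at [0.129, 0.56, 0.231] pointing down, gripper open.
Joint ranges: [-2.99, 2.99], [-0.89, 2.07], [0.3, 2.58], [-1.14, 4.28], [0, 2.63], [-3.12, 3.12]. Speed limits (rad/s): [2.57, 2.57, 3.01, 3.14, 3.14, 3.14].

## Interface

Orientations are given as a unit quaternion [w, x, y, z].
In Python, from bench import ctrl, optics, ticket gives the robot as it stands. The module is installed in compiled form; this text tells all that it offers.
- The arm moves only by the tool step_arm, never from a script. Its argument "targets" is text: rows parted by semicolons, each of 6 numbers parted by spaces: the shift along the tool's x, y, z in mm, then the turn, a rotation vector about the tool's x, y, z in rad. In form: dx dy dz rx ry rz; .... A call has 1 to 8 rows; each row is the pose to reach, as a shift and turn from the pose commanded when the call began, along the tool's axes at that moment; what a row does not reach only later rows make up. A row lasts 1/8 s, in which the tool goes at most 62.5 mm and 10.7 degrees, less where a joint would pass 70% of its speed; a pose out of reach is approached as far as the arm can. A call with a gripper value outside its range is refused whole. "grip" is the opening in per cent of the stroke, from 0 (shut) to 100 (fully open), set as the call begins (left out, the last holds). The fingers move at their own pace and stop on an object; the grip force is fixed at half the most. Time passes only in rows, so rows that repeat a pose let the fingers close. It gives the time, the measured TCP pose, the force and the opening at its end, in the units of the state.
- ctrl.get_obs(): the state, without advancing time (a new reading comes with each control period).
- optics.camera(name): name is "side" or "top"; returns a dict with "image" (384x512x3 uint8, red, green, blue), "mtx" (3x3 intrinsics, pixels), "xyz" and "orientation" of the camera in the world. Camera axes: x right, y up, looking along -z (the intrinsics and any distortion apply to the point x, -y, -z); pixel columns grow to the right and rows downward; lengths in m; the calibration is good to about 2 mm. A picture is of the moment at which its call begins. There is no depth.
- ticket.hand_in(): hands the job in, once; it reports no verdict.
The state is a dict: "time_s": time; "q": joint angles; "dq": joint speeds; "joint_efforts": joint torques, N m; "eef_pos": TCP position; "eef_rot": TCP orientation; "wrist_force": force on the tool from outside, world axes, zero at the start; "torque": the same for the moment, N m; "opening": opening from 0.0 (shut) to 1.0 (fully open).
Only numpy, scipy, OpenCV 4.12 (cv2) and the standard library are available. Lean on these libraries where they do the work, as an engineer would, in place of code of your own. Each camera call takes 0.05 s, during which the arm holds its last target.

## Working session

There is one attempt and no reset: what is moved stays moved. The work goes in short steps, Python scripts to look and compute and a tool call to move; the robot and the scene stay as the last step left them, time stands still between calls to the robot, and variables do not carry over. Pictures are saved under pics/ and viewed, and the job is handed in when it is done.

Besides the shell and the picture viewer there is one more tool, called after "Emit:" as a command line: name --argument value ..., lists and objects as JSON in quotes. step_arm: Moves the arm, as the interface text tells. Its arguments: {"type":"object","properties":{"targets":{"type":"string"},"grip":{"type":"number"}},"required":["targets"]}

```bash
mkdir -p pics; cat > h.py <<'E'
import numpy as np, cv2, pickle
from scipy.spatial.transform import Rotation as R
from bench import ctrl, optics, ticket
def rot(c):
    o=np.array(c["orientation"],float)
    if o.shape==(3,3): return o
    return R.from_quat([o[1],o[2],o[3],o[0]]).as_matrix()
def ray(c,u,v):
    d=np.linalg.inv(c["mtx"])@np.array([u,v,1.0]); d=np.array([d[0],-d[1],-d[2]])
    return np.array(c["xyz"]),rot(c)@d
def onz(c,u,v,z):
    p,d=ray(c,u,v); return p+d*(z-p[2])/d[2]
def proj(c,P):
    q=rot(c).T@(np.array(P)-np.array(c["xyz"])); q=c["mtx"]@np.array([q[0],-q[1],-q[2]]); return q[:2]/q[2]
def tri(c1,a,c2,b):
    p1,d1=ray(c1,*a);p2,d2=ray(c2,*b);d1/=np.linalg.norm(d1);d2/=np.linalg.norm(d2)
    s=np.linalg.lstsq(np.c_[d1,-d2],p2-p1,rcond=None)[0]
    A=p1+s[0]*d1;B=p2+s[1]*d2
    return (A+B)/2,np.linalg.norm(A-B)
def snap(tag,names=("side","top")):
    out={}
    for n in names:
        c=optics.camera(n);out[n]=c
        cv2.imwrite(f"pics/{tag}_{n}.png",cv2.resize(c["image"][:,:,::-1],None,fx=1.5,fy=1.5,interpolation=cv2.INTER_CUBIC))
        pickle.dump(c,open(f"pics/{tag}_{n}.pkl","wb"))
    return out
def load(tag,n): return pickle.load(open(f"pics/{tag}_{n}.pkl","rb"))
def crop(tag,n,x0,y0,x1,y1,f,name):
    im=load(tag,n)["image"][y0:y1,x0:x1,::-1]
    cv2.imwrite(f"pics/{name}.png",cv2.resize(im,None,fx=f,fy=f,interpolation=cv2.INTER_CUBIC))
E
python3 - <<'E'
from h import *
s=snap("a")
for n,c in s.items(): print(n,c.keys(),c["mtx"],c["xyz"],c["orientation"])
print(ctrl.get_obs())
E
```

```text
side dict_keys(['image', 'mtx', 'xyz', 'orientation']) [[430.1677309    0.         248.46693631]
 [  0.         430.1677309  185.13303   ]
 [  0.           0.           1.        ]] [0.63420205 1.03896172 0.67595556] [0.00706222 0.01130942 0.50873344 0.86082083]
top dict_keys(['image', 'mtx', 'xyz', 'orientation']) [[423.75808115   0.         261.77541935]
 [  0.         423.75808115 189.56574549]
 [  0.           0.           1.        ]] [ 0.40069569 -0.03444952  1.37133801] [ 0.70817375  0.05416347 -0.04917549 -0.70223787]
{'time_s': 0.1, 'q': array([ 1.13769050e+00,  1.81455463e-01,  1.60790390e+00, -2.31679875e-05,
        1.35379867e+00, -2.06288597e-01]), 'dq': array([-0.00019737, -0.00214989, -0.00155703, -0.00160206,  0.00138074,
        0.00056391]), 'joint_efforts': array([ 1.08365130e-04, -4.45875120e+01, -3.52236986e+01, -3.69868858e-04,
        4.18540119e-03, -2.47587883e-05]), 'eef_pos': array([0.12907629, 0.5598179 , 0.23048257]), 'eef_rot': array([-2.35245479e-04,  1.13163149e-01,  9.93576111e-01, -7.46585083e-04]), 'wrist_force': array([0.04284914, 0.47229441, 0.39761289]), 'torque': array([0.0279119 , 0.01344602, 0.03034453]), 'opening': 0.9929756963329458}
```

View pics/a_side.png

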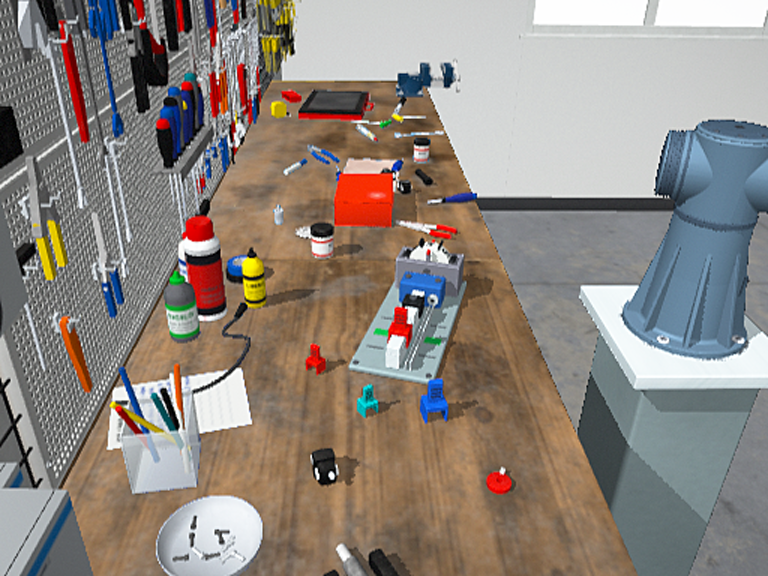

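View pics/a_top.png

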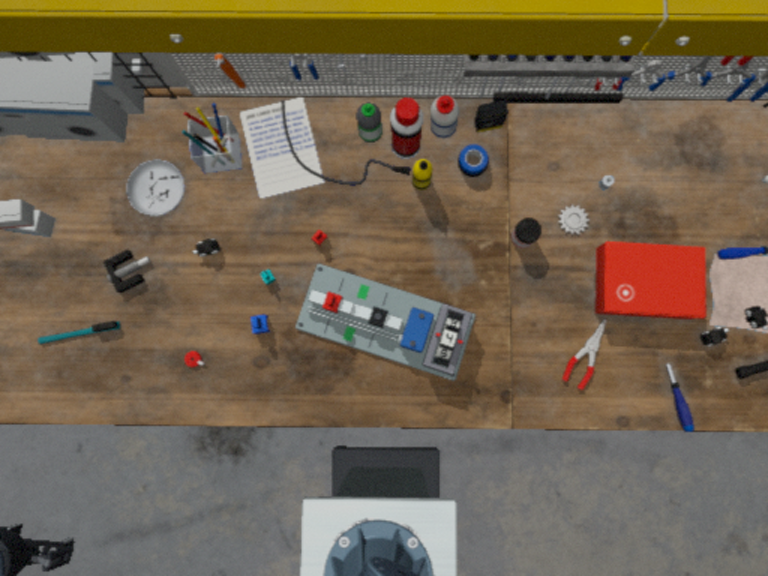

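Candidates for the stop, in scaled top-view pixels:
- Red stop on the rail at (332,301). This is larger, red and on the rail, so it's the one I choose.
- Small red one at (319,237), which is smaller.
- Turquoise one at (268,277), excluded.
- Blue one at (260,324), excluded.

I'll check this with a close crop.

```bash
python3 - <<'E'
from h import *
crop("a","top",190,170,325,260,5.9,"c_top")
crop("a","side",225,150,320,260,5.4,"c_side")
E
```

```text
(no output)
```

View pics/c_top.png

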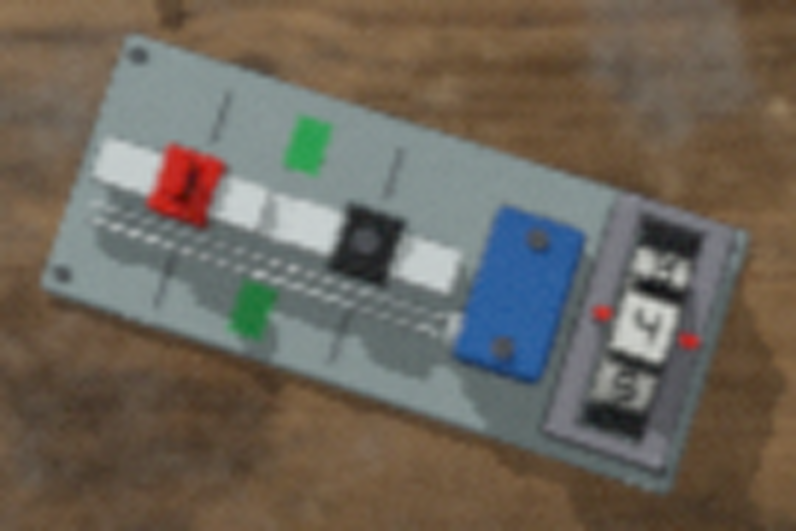

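View pics/c_side.png

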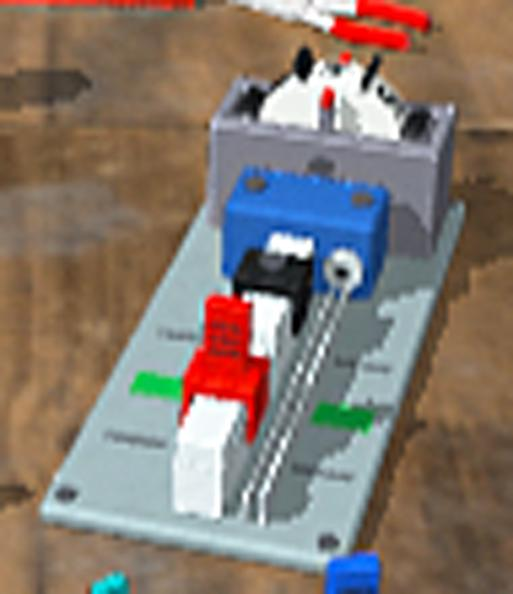

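The crop confirms it: the red stop sits in the left (+y) notch and the black stop is in the -y notch. The wheel appears to show 4, with 5 toward the robot. Next I'll measure the cutter's pose.

```bash
python3 - <<'E'
from h import *
c=load("a","top");s=load("a","side")
def sub(mask,lab):
    n,l,st,ce=cv2.connectedComponentsWithStats(mask.astype(np.uint8))
    return [(tuple(np.round(ce[i],2)),st[i,4],st[i,:4].tolist()) for i in range(1,n) if st[i,4]>8]
for nm,cc,roi in(("top",c,(190,170,325,260)),("side",s,(225,150,320,260))):
    im=cc["image"].astype(int);r,g,b=im[...,0],im[...,1],im[...,2]
    m=np.zeros(r.shape,bool);x0,y0,x1,y1=roi;m[y0:y1,x0:x1]=1
    hsv=cv2.cvtColor(cc["image"],cv2.COLOR_RGB2HSV).astype(int);H,S,V=hsv[...,0],hsv[...,1],hsv[...,2]
    for k,mm in(("green",(H>50)&(H<75)&(S>120)),("red",((H<6)|(H>174))&(S>170)&(V>90)),("blue",(H>100)&(H<120)&(S>140))):
        print(nm,k,sub(mm&m,k))
        if nm=="top" and k!="red":
            for u in sub(mm&m,k): print(onz(cc,*u[0],0.012 if k=="green" else .062))
    if nm=="top":
        base=((H>60)&(H<110)&(S>12)&(S<60)&(V>60)&m)|((H>50)&(H<75)&(S>120)&m)
        cv2.imwrite("pics/base.png",base.astype(np.uint8)*255)
        cs,_=cv2.findContours(base.astype(np.uint8),cv2.RETR_EXTERNAL,cv2.CHAIN_APPROX_NONE)
        k=max(cs,key=cv2.contourArea);rr=cv2.minAreaRect(k);bx=cv2.boxPoints(rr);print(rr)
        print(np.array([onz(cc,*p,.012) for p in bx]))
E
```

```text
top green [((np.float64(241.83), np.float64(194.11)), np.int32(47), [239, 190, 7, 9]), ((np.float64(232.4), np.float64(221.92)), np.int32(48), [229, 218, 8, 9])]
[0.58553542 0.04051817 0.012     ]
[0.49526937 0.0693592  0.012     ]
top red [((np.float64(221.16), np.float64(201.06)), np.int32(96), [216, 195, 12, 13])]
top blue [((np.float64(277.66), np.float64(219.69)), np.int32(377), [267, 206, 22, 29])]
[ 0.49985827 -0.0742479   0.062     ]
((256.6497497558594, 213.8920440673828), (111.26228332519531, 45.96796417236328), 18.18904685974121)
[[ 0.50572589  0.18459421  0.012     ]
 [ 0.64864895  0.14220842  0.012     ]
 [ 0.53774884 -0.20115918  0.012     ]
 [ 0.39836275 -0.15431621  0.012     ]]
side green [((np.float64(253.73), np.float64(221.03)), np.int32(37), [249, 219, 10, 5]), ((np.float64(288.05), np.float64(226.86)), np.int32(42), [283, 225, 11, 5])]
side red [((np.float64(243.62), np.float64(150.08)), np.int32(39), [225, 150, 36, 2]), ((np.float64(297.33), np.float64(152.04)), np.int32(45), [291, 150, 14, 6]), ((np.float64(293.1), np.float64(155.96)), np.int32(50), [286, 153, 15, 6]), ((np.float64(266.77), np.float64(216.31)), np.int32(225), [259, 204, 16, 28])]
side blue [((np.float64(281.43), np.float64(190.66)), np.int32(426), [266, 181, 31, 24]), ((np.float64(289.88), np.float64(255.99)), np.int32(67), [285, 252, 10, 8])]
```

```bash
python3 - <<'E'
import cv2
a=cv2.imread("pics/base.png")[170:260,190:325];cv2.imwrite("pics/base_c.png",cv2.resize(a,None,fx=5,fy=5))
E
```

```text
(no output)
```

View pics/base_c.png

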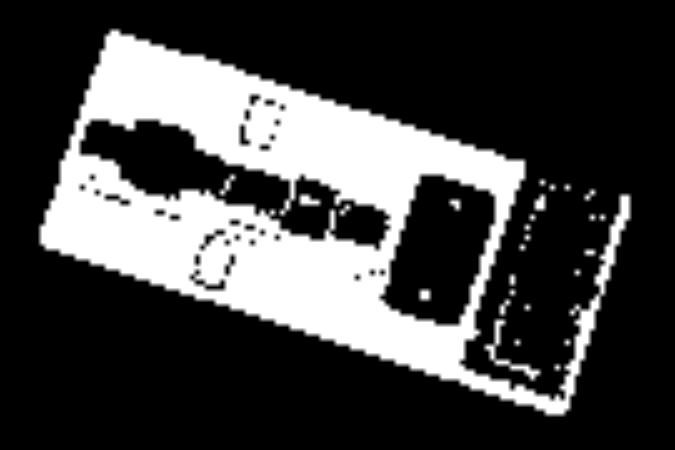

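```bash
python3 - <<'E'
from h import *
c=load("a","top");s=load("a","side")
m=cv2.imread("pics/base.png",0)>0
def fit(P):
    P=np.array(P);
    for _ in range(4):
        vx,vy,x,y=cv2.fitLine(P.astype(np.float32),cv2.DIST_HUBER,0,.01,.01).ravel()
        r=abs((P[:,0]-x)*vy-(P[:,1]-y)*vx);P=P[r<1.0]
    w=[onz(c,x+t*vx,y+t*vy,.012) for t in(-40,40)]
    d=w[1]-w[0];return np.array(w),np.degrees(np.arctan2(d[1],d[0])),len(P)
up=[(u,np.where(m[:,u])[0].min()-.5) for u in range(215,290)]
lo=[(u,np.where(m[:,u])[0].max()+.5) for u in range(203,298)]
le=[(np.where(m[v])[0].min()-.5,v) for v in range(182,214)]
ri=[(np.where(m[v])[0].max()+.5,v) for v in range(212,245)]
for k in(up,lo,le,ri): print(fit(k))
im=c["image"].astype(float);h=cv2.cvtColor(c["image"],cv2.COLOR_RGB2HSV).astype(int)
# red stop: crown+grip; black top
red=((h[...,0]<6)|(h[...,0]>174))&(h[...,1]>150)
ys,xs=np.where(red[185:215,205:240]);print("red rect",cv2.minAreaRect(np.c_[xs+205,ys+185].astype(np.float32)))
blk=(h[...,2]<75);n,l,st,ce=cv2.connectedComponentsWithStats(blk[200:222,242:264].astype(np.uint8));print(st,ce+[242,200])
psi=np.radians(-17.8)
gn=np.array([.5404,.0549]);ex=np.array([np.cos(psi),np.sin(psi)]);ey=np.array([-np.sin(psi),np.cos(psi)])
for nm,P in (("stopgrip",[*(gn+.05*ey),.083]),("griptop",[*(gn+.05*ey),.102]),("black",[*(gn-.05*ey),.0695]),("wheel",[*(gn-.2*ey),.107])):
    print(nm,np.round(P,4),proj(c,P),proj(s,P))
for y in(.023,-.023):
    P=[*(gn+(-.2+y)*ey),.106];print("pointer",P,proj(c,P),proj(s,P))
crop("a","top",205,185,240,215,16,"r_top");crop("a","side",250,195,285,240,13,"r_side")
E
```

```text
(array([[ 0.64423824,  0.132379  ,  0.012     ],
       [ 0.56526528, -0.11555239,  0.012     ]]), np.float64(-107.66810639626614), 75)
(array([[ 0.48983828,  0.13474391,  0.012     ],
       [ 0.41276684, -0.10893664,  0.012     ]]), np.float64(-107.55115517098355), 95)
(array([[0.45884806, 0.19814323, 0.012     ],
       [0.70770122, 0.12374742, 0.012     ]]), np.float64(-16.64427983384184), 32)
(array([[ 0.35739205, -0.14140117,  0.012     ],
       [ 0.60164291, -0.21953412,  0.012     ]]), np.float64(-17.73885587961776), 33)
red rect ((220.9499969482422, 201.1500244140625), (9.486830711364746, 11.067971229553223), 18.43494987487793)
[[  0   0  22  22 388]
 [  4   5  12  14  96]] [[252.67783505 210.27061856]
 [251.78125    211.42708333]]
stopgrip [0.5557 0.1025 0.083 ] [220.22255337 200.47143562] [267.50692496 211.43687906]
griptop [0.5557 0.1025 0.102 ] [219.57164832 199.71423986] [267.75702237 205.14046343]
black [0.5251 0.0073 0.0695] [251.30605538 211.09423325] [276.16427623 197.20496417]
wheel [ 0.4793 -0.1355  0.107 ] [298.68904689 225.63896446] [287.99745473 162.71201441]
pointer [np.float64(0.4862919310215303), np.float64(-0.11362690251535856), 0.106] [291.30524202 223.23536343] [286.39863701 166.20461373]
pointer [np.float64(0.4722299469932274), np.float64(-0.15742485458149694), 0.106] [306.03321678 228.08847706] [289.51290771 159.90570165]
```

View pics/r_top.png

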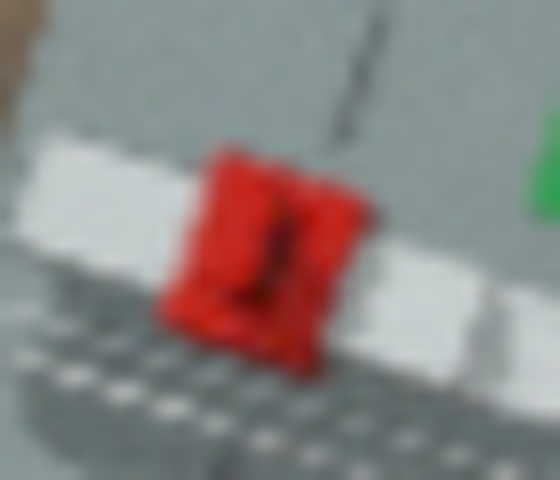

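View pics/r_side.png

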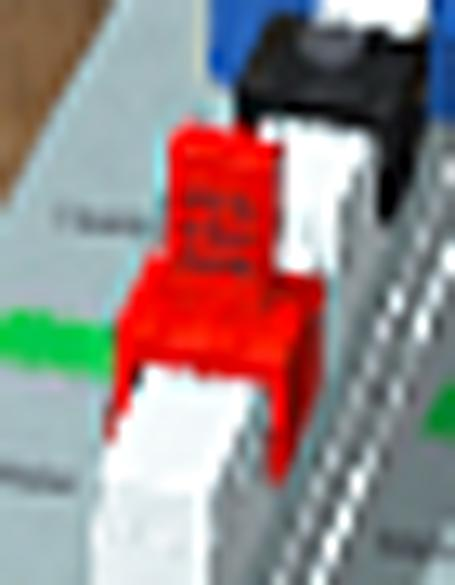

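```bash
cat >> h.py <<'E'
PSI=np.radians(-17.6)
EX=np.array([np.cos(PSI),np.sin(PSI),0]);EY=np.array([-np.sin(PSI),np.cos(PSI),0])
GN=np.array([.5400,.0550,0.])
def cut(x,y,z): return GN+EX*x+EY*y+np.array([0,0,z])
def cur():
    o=ctrl.get_obs();q=o["eef_rot"];return np.array(o["eef_pos"]),R.from_quat([q[1],q[2],q[3],q[0]]),o
def goal(P,flip=0):
    # shift (tool axes, mm) and turn to reach P with tool y along cutter y (flip: -y), pointing down
    p,r,o=cur()
    y=EY*(-1 if flip else 1);z=np.array([0,0,-1.]);x=np.cross(y,z)
    rd=R.from_matrix(np.c_[x,y,z])
    sh=r.inv().apply(np.array(P)-p)*1000;rv=(r.inv()*rd).as_rotvec()
    print("shift",np.round(sh,1),"turn",np.round(rv,4),"deg",round(np.degrees(np.linalg.norm(rv)),1))
def st():
    p,r,o=cur();d=p-GN
    print("t",round(o["time_s"],2),"cut xyz mm",np.round([d@EX*1e3,d@EY*1e3,p[2]*1e3],1),"F",np.round(o["wrist_force"],1),"op",round(o["opening"],3),"q",np.round(o["q"],2))
    print("axes",np.round(r.as_matrix(),3).tolist())
E
python3 - <<'E'
from h import *
st();goal(cut(0,.05,.18));goal(cut(0,.05,.18),1)
E
```

```text
t 0.1 cut xyz mm [-544.3  356.9  230.5] F [0.  0.5 0.4] op 0.993 q [ 1.14  0.18  1.61 -0.    1.35 -0.21]
axes [[-0.974, 0.225, -0.001], [0.225, 0.974, -0.001], [0.0, -0.002, -1.0]]
shift [-517.9 -349.6   50.9] turn [-0.0015 -0.0002  0.0804] deg 4.6
shift [-517.9 -349.6   50.9] turn [ 4.0000e-04 -2.4000e-03 -3.0612e+00] deg 175.4
```

Emit:
step_arm --targets "-50 -34 5 0 0 0.01; -100 -68 10 0 0 0.02; -150 -102 15 0 0 0.03; -200 -136 20 0 0 0.04; -250 -170 25 0 0 0.05; -300 -204 30 0 0 0.06; -350 -238 35 0 0 0.07; -400 -272 40 0 0 0.08" --grip 55

```text
time_s: 1.1
eef_pos: [0.4588, 0.2036, 0.191]
eef_rot: [-0.0, 0.153, 0.988, 0.0]
wrist_force: [1.0, 0.7, 0.2]
opening: 0.551
```

```bash
python3 -c "
from h import *
st();goal(cut(0,.05,.15))"
```

```text
t 1.1 cut xyz mm [-122.4  117.1  191. ] F [1.  0.7 0.2] op 0.551 q [ 0.18  0.06  1.83  0.    1.26 -1.08]
axes [[-0.953, 0.303, -0.0], [0.303, 0.953, 0.0], [0.0, 0.0, -1.0]]
shift [-122.4  -67.1   41. ] turn [ 0.0001 -0.0001 -0.0001] deg 0.0
```

Emit:
step_arm --targets "-45 -25 10 0 0 0; -90 -50 25 0 0 0; -118 -65 35 0 0 0; -122 -67 41 0 0 0; -122 -67 41 0 0 0; -122 -67 41 0 0 0"

```text
time_s: 1.85
eef_pos: [0.5533, 0.1056, 0.1505]
eef_rot: [-0.0, 0.152, 0.988, 0.0]
wrist_force: [-0.0, 0.0, -1.0]
opening: 0.55
```

```bash
python3 - <<'E'
from h import *
st();snap("b")
crop("b","top",190,170,325,260,5.9,"b_top_c")
crop("b","side",215,120,325,240,5,"b_side_c")
E
```

```text
t 1.85 cut xyz mm [ -2.7  52.3 150.5] F [-0.  0. -1.] op 0.55 q [-0.02  0.24  1.71  0.    1.19 -1.29]
axes [[-0.954, 0.301, -0.0], [0.301, 0.954, 0.0], [0.0, 0.0, -1.0]]
```

View pics/b_top_c.png

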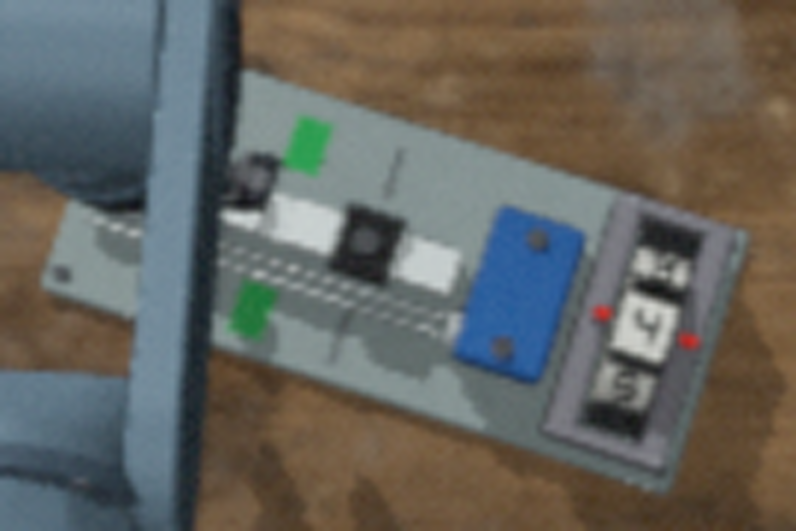

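View pics/b_side_c.png

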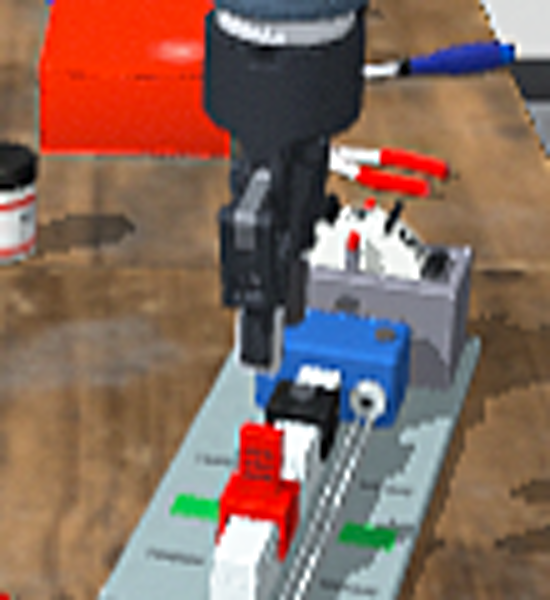

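```bash
python3 -c "
from h import *
st();goal(cut(0,.05,.069))"
```

```text
t 1.95 cut xyz mm [ -2.4  52.4 150.9] F [-1.5 -0.3  0.3] op 0.551 q [-0.02  0.24  1.71  0.    1.19 -1.29]
axes [[-0.954, 0.301, 0.001], [0.301, 0.954, 0.0], [-0.001, 0.0, -1.0]]
shift [-2.3 -2.4 81.9] turn [0.0003 0.0006 0.0019] deg 0.1
```

Emit:
step_arm --targets "-2 -2.5 20 0 0 0.002; -2.3 -2.5 40 0 0 0.002; -2.3 -2.5 60 0 0 0.002; -2.3 -2.5 60 0 0 0.002"

```text
time_s: 2.45
eef_pos: [0.5539, 0.1022, 0.0892]
eef_rot: [-0.001, 0.153, 0.988, -0.0]
wrist_force: [0.3, 0.7, -0.4]
opening: 0.549
```

```bash
python3 - <<'E'
from h import *
snap("c",("side",));st();goal(cut(0,.05,.069))
crop("c","side",215,120,325,240,5,"c_side_c")
E
```

```text
t 2.5 cut xyz mm [-0.1 49.4 90.4] F [-0.7 -1.1  0.3] op 0.55 q [-0.03  0.32  1.74  0.    1.08 -1.29]
axes [[-0.953, 0.303, -0.001], [0.303, 0.953, 0.0], [0.001, -0.0, -1.0]]
shift [-0.1  0.6 21.4] turn [-0.0002 -0.0008 -0.0007] deg 0.1
```

View pics/c_side_c.png

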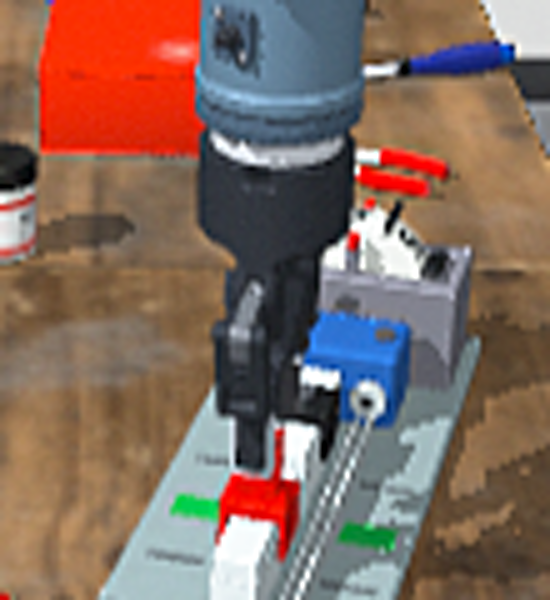

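```bash
python3 - <<'E'
from h import *
s=load("c","side")
for P in((0,.05,.10),(0,.073,.10),(-.011,.073,.1),(.011,.073,.1),(-.011,.05,.102),(.011,.05,.102)):
    print(P,(proj(s,cut(*P))-[215,120]+.5)*5)
E
```

```text
(0, 0.05, 0.1) [267.27713726 431.6957539 ]
(0, 0.073, 0.1) [256.21749159 454.61282025]
(-0.011, 0.073, 0.1) [277.50420286 458.1095716 ]
(0.011, 0.073, 0.1) [235.03429461 451.13307311]
(-0.011, 0.05, 0.102) [288.36664156 431.73184711]
(0.011, 0.05, 0.102) [246.55505922 424.99814928]
```

Emit:
step_arm --targets "0 0.5 8 0 0 0; 0 0.5 15 0 0 0; 0 0.5 21 0 0 0; 0 0.5 21 0 0 0; 0 0.5 21 0 0 0"

```text
time_s: 3.12
eef_pos: [0.5556, 0.102, 0.0694]
eef_rot: [0.0, 0.154, 0.988, 0.0]
wrist_force: [-0.0, -0.3, 0.5]
opening: 0.552
```

```bash
python3 -c "
from h import *
st()"
```

```text
t 3.12 cut xyz mm [ 0.7 49.5 69.4] F [-0.  -0.3  0.5] op 0.552 q [-0.03  0.36  1.75  0.    1.04 -1.29]
axes [[-0.953, 0.304, 0.0], [0.304, 0.953, 0.0], [-0.0, 0.0, -1.0]]
```

Close on the grip.

Emit:
step_arm --targets "0 0 0 0 0 0; 0 0 0 0 0 0; 0 0 0 0 0 0; 0 0 0 0 0 0; 0 0 0 0 0 0; 0 0 0 0 0 0" --grip 0

```text
time_s: 3.88
eef_pos: [0.5558, 0.102, 0.0696]
eef_rot: [0.0, 0.154, 0.988, 0.0]
wrist_force: [-1.4, 0.9, 3.5]
opening: 0.107
```

```bash
python3 -c "
from h import *
st();snap('d',('side',));crop('d','side',215,120,325,240,5,'d_side_c')"
```

```text
t 3.88 cut xyz mm [ 0.8 49.6 69.6] F [-1.4  0.9  3.5] op 0.107 q [-0.03  0.36  1.75  0.    1.04 -1.29]
axes [[-0.953, 0.304, 0.001], [0.304, 0.953, 0.0], [-0.0, 0.0, -1.0]]
```

View pics/d_side_c.png

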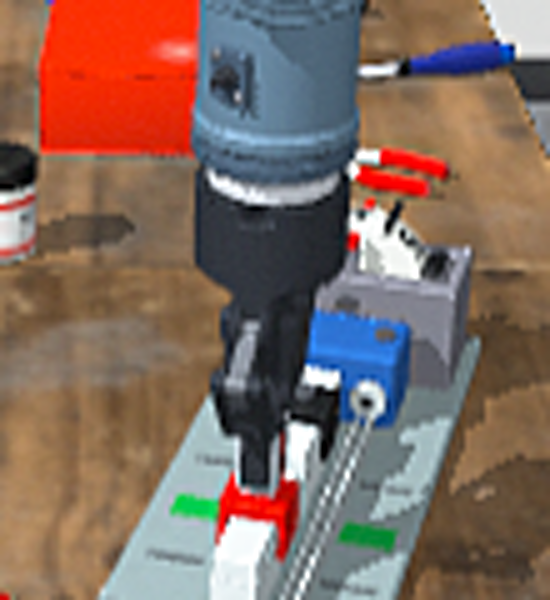

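The opening of 0.107 means the fingers hold the 10 mm plate. Next is a 16 mm lift.

Emit:
step_arm --targets "0 0 -4 0 0 0; 0 0 -8 0 0 0; 0 0 -12 0 0 0; 0 0 -16 0 0 0; 0 0 -16 0 0 0; 0 0 -16 0 0 0"

```text
time_s: 4.68
eef_pos: [0.5555, 0.102, 0.0852]
eef_rot: [-0.0, 0.154, 0.988, -0.0]
wrist_force: [0.0, -0.1, -1.4]
opening: 0.108
```

```bash
python3 -c "
from h import *
st();snap('e',('side',));crop('e','side',215,120,325,240,5,'e_side_c');goal(cut(0.0008,-.0004,.0856))"
```

```text
t 4.67 cut xyz mm [ 0.5 49.5 85.2] F [ 0.  -0.1 -1.4] op 0.108 q [-0.03  0.33  1.74  0.    1.07 -1.29]
axes [[-0.953, 0.304, -0.0], [0.304, 0.953, 0.0], [0.0, -0.0, -1.0]]
shift [ -0.4 -49.8  -0.5] turn [-0.0001 -0.0003 -0.0016] deg 0.1
```

View pics/e_side_c.png

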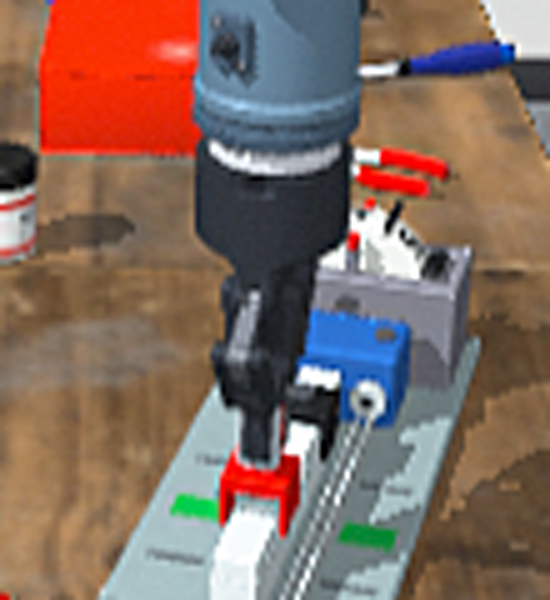

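Emit:
step_arm --targets "0 -8 0 0 0 0; 0 -16 0 0 0 0; 0 -24 0 0 0 0; 0 -32 0 0 0 0; 0 -40 0 0 0 0; 0 -46 0 0 0 0; 0 -50 0 0 0 0; 0 -50 0 0 0 0"

```text
time_s: 5.72
eef_pos: [0.5403, 0.0542, 0.0853]
eef_rot: [-0.0, 0.154, 0.988, 0.0]
wrist_force: [-0.3, -0.2, -0.0]
opening: 0.107
```

Emit:
step_arm --targets "0 0 0 0 0 0; 0 0 0 0 0 0"

```text
time_s: 5.98
eef_pos: [0.5404, 0.0546, 0.0853]
eef_rot: [-0.0, 0.154, 0.988, 0.0]
wrist_force: [-0.2, 0.1, -1.4]
opening: 0.104
```

```bash
python3 -c "
from h import *
st();snap('f');crop('f','side',215,120,325,240,5,'f_side_c');crop('f','top',190,170,325,260,5.9,'f_top_c');goal(cut(0.0008,-.0004,.0856))"
```

```text
t 5.97 cut xyz mm [ 0.5 -0.3 85.3] F [-0.2  0.1 -1.4] op 0.104 q [-0.12  0.29  1.8   0.    1.05 -1.38]
axes [[-0.953, 0.304, -0.0], [0.304, 0.953, 0.0], [0.0, 0.0, -1.0]]
shift [-0.3 -0.1 -0.3] turn [ 0.     -0.     -0.0013] deg 0.1
```

View pics/f_side_c.png

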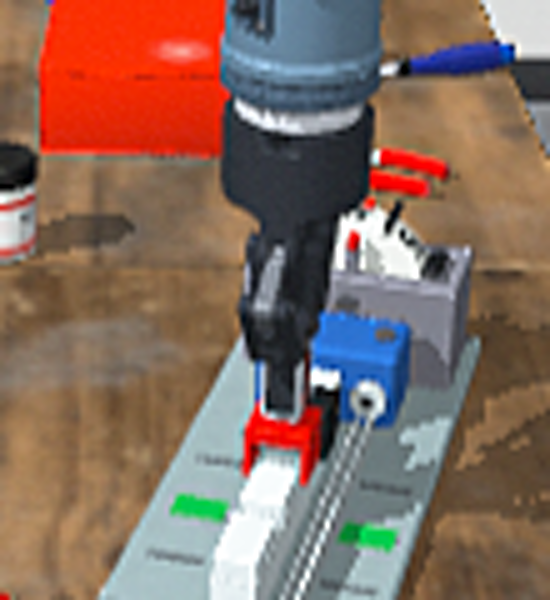

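View pics/f_top_c.png

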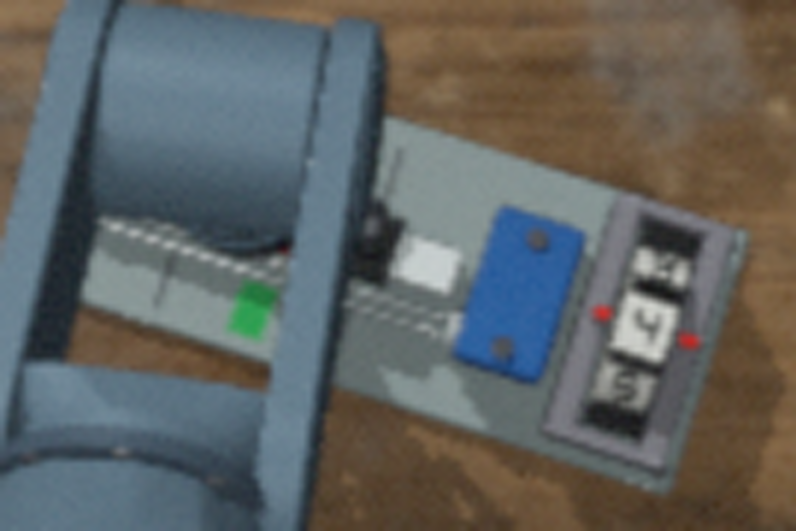

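Emit:
step_arm --targets "0 0 3 0 0 0; 0 0 6 0 0 0; 0 0 9 0 0 0; 0 0 9 0 0 0"

```text
time_s: 6.58
eef_pos: [0.54, 0.0544, 0.0758]
eef_rot: [-0.0, 0.154, 0.988, -0.0]
wrist_force: [-0.3, 0.2, -0.4]
opening: 0.11
```

Emit:
step_arm --targets "0 0 2 0 0 0; 0 0 4 0 0 0; 0 0 6 0 0 0; 0 0 6 0 0 0; 0 0 6 0 0 0"

```text
time_s: 7.2
eef_pos: [0.5404, 0.0543, 0.0703]
eef_rot: [0.0, 0.154, 0.988, 0.0]
wrist_force: [-0.6, 0.2, -2.2]
opening: 0.107
```

```bash
python3 -c "
from h import *
st();snap('g',('side',));crop('g','side',215,120,325,240,5,'g_side_c')"
```

```text
t 7.2 cut xyz mm [ 0.6 -0.5 70.3] F [-0.6  0.2 -2.2] op 0.107 q [-0.12  0.31  1.8  -0.    1.02 -1.38]
axes [[-0.953, 0.304, 0.0], [0.304, 0.953, -0.0], [-0.0, 0.0, -1.0]]
```

View pics/g_side_c.png

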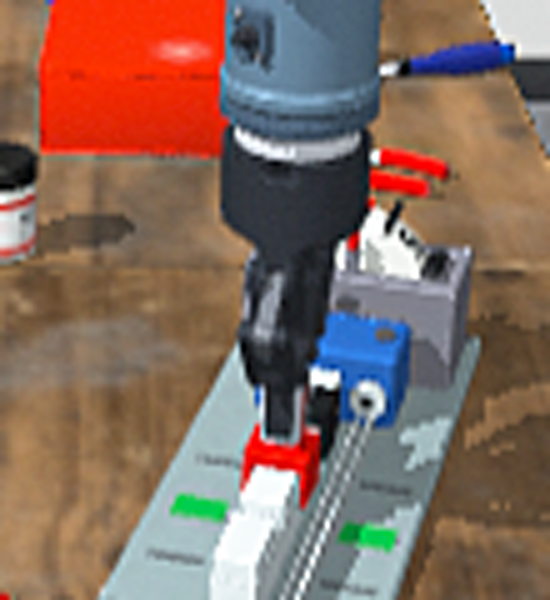

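Emit:
step_arm --targets "0 0 0.6 0 0 0; 0 0 1 0 0 0; 0 0 1 0 0 0; 0 0 1 0 0 0"

```text
time_s: 7.75
eef_pos: [0.5404, 0.0543, 0.0696]
eef_rot: [0.0, 0.154, 0.988, -0.0]
wrist_force: [-2.0, 0.4, 2.8]
opening: 0.107
```

It's seated: z is 69.6 mm, the same as when I gripped it home, and there is an upward contact force. I'll release with a partial opening.

Emit:
step_arm --targets "0 0 0 0 0 0; 0 0 0 0 0 0; 0 0 0 0 0 0; 0 0 0 0 0 0" --grip 40

```text
time_s: 8.25
eef_pos: [0.5403, 0.0544, 0.0692]
eef_rot: [-0.0, 0.154, 0.988, 0.0]
wrist_force: [0.5, 0.6, 0.1]
opening: 0.399
```

Emit:
step_arm --targets "0 0 -10 0 0 0; 0 0 -25 0 0 0; 0 0 -45 0 0 0; 0 0 -70 0 0 0; 0 -30 -90 0 0 0; 0 -60 -90 0 0 0; 0 -110 -90 0 0 0; 0 -110 -90 0 0 0"

```text
time_s: 9.25
eef_pos: [0.5068, -0.053, 0.1607]
eef_rot: [0.001, 0.156, 0.988, -0.0]
wrist_force: [0.1, 0.1, -0.8]
opening: 0.4
```

```bash
python3 -c "
from h import *
st();snap('i');crop('i','side',215,120,325,240,5,'i_side_c');crop('i','top',190,170,325,260,5.9,'i_top_c')"
```

```text
t 9.25 cut xyz mm [   1.  -113.   160.7] F [ 0.1  0.1 -0.8] op 0.4 q [-0.34  0.11  1.84 -0.    1.19 -1.6 ]
axes [[-0.952, 0.308, 0.002], [0.308, 0.952, -0.001], [-0.002, -0.001, -1.0]]
```

View pics/i_side_c.png

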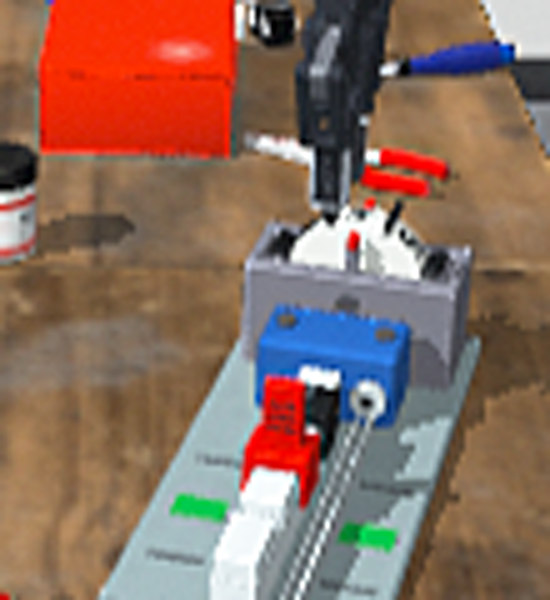

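View pics/i_top_c.png

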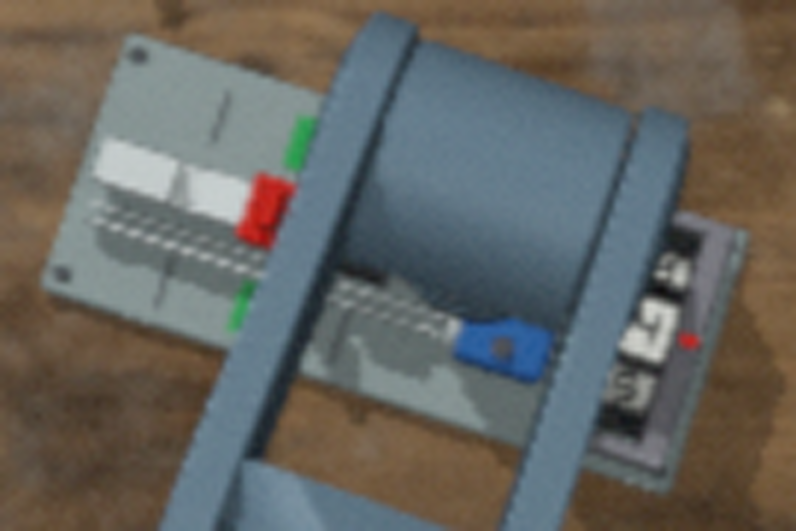

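The stop stands upright with its crown on the rail, level with the green bars. Next is the wheel: shut the gripper and move to the robot side of it.

```bash
python3 -c "
from h import *
st();goal(cut(-.048,-.2005,.15))"
```

```text
t 9.35 cut xyz mm [   0.8 -110.6  160.3] F [-0.6  0.3 -0.3] op 0.401 q [-0.33  0.11  1.84  0.    1.19 -1.59]
axes [[-0.952, 0.305, 0.002], [0.305, 0.952, -0.0], [-0.001, 0.0, -1.0]]
shift [ 48.5 -90.   10.2] turn [ 0.0004  0.0015 -0.0032] deg 0.2
```

Emit:
step_arm --targets "25 -45 0 0 0 0; 40 -75 3 0 0 0; 48 -90 10 0 0 -0.003; 48.5 -90 10 0 0 -0.003; 48.5 -90 10 0 0 -0.003" --grip 0

```text
time_s: 9.98
eef_pos: [0.4342, -0.1207, 0.1498]
eef_rot: [0.0, 0.152, 0.988, 0.0]
wrist_force: [0.1, 0.4, -0.4]
opening: -0.001
```

Emit:
step_arm --targets "0 0 0 0 0 0; 0 0 10 0 0 0; 0 0 20 0 0 0; 0 0 28 0 0 0; 0 0 28 0 0 0"

```text
time_s: 10.6
eef_pos: [0.4326, -0.121, 0.1202]
eef_rot: [-0.001, 0.152, 0.988, 0.0]
wrist_force: [-1.3, -0.2, -0.5]
opening: 0.001
```

```bash
python3 -c "
from h import *
snap('j');st();crop('j','side',245,105,325,205,6,'j_side_c');goal(cut(-.048,-.2005,.110))"
```

```text
t 10.7 cut xyz mm [ -48.3 -200.5  121.2] F [-0.1 -0.6 -0.1] op 0.002 q [-0.54  0.04  2.01  0.    1.1  -1.8 ]
axes [[-0.954, 0.301, -0.0], [0.301, 0.954, 0.0], [0.0, 0.0, -1.0]]
shift [-0.3 -0.  11.2] turn [ 0.0001 -0.0003  0.0013] deg 0.1
```

View pics/j_side_c.png

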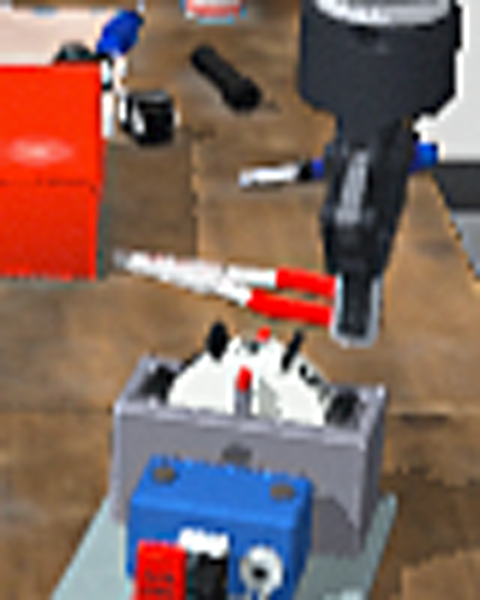

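View pics/j_top.png

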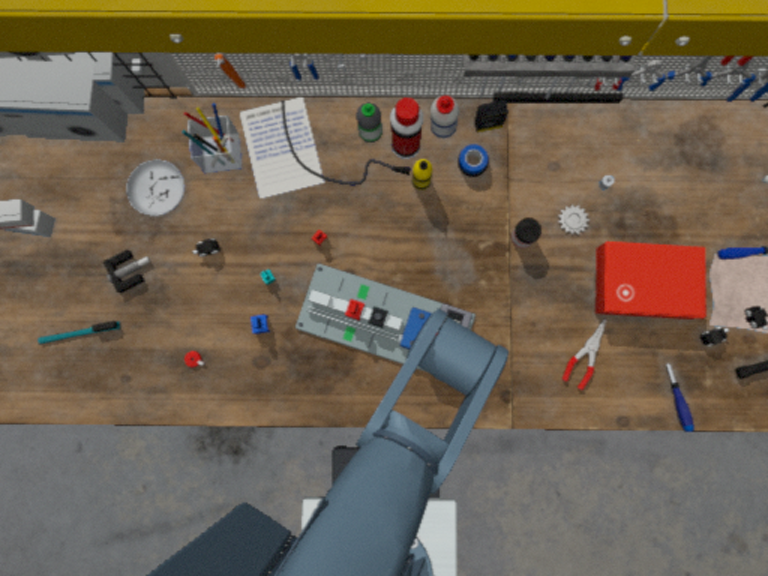

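Emit:
step_arm --targets "0 0 6 0 0 0; 0 0 10.5 0 0 0; 0 0 10.5 0 0 0; -6 0 10.5 0 0 0; -12 0 10.5 0 0 0; -18 0 10.5 0 0 0; -24 0 10.5 0 0 0; -24 0 10.5 0 0 0"

```text
time_s: 11.7
eef_pos: [0.4566, -0.1288, 0.1107]
eef_rot: [0.0, 0.152, 0.988, 0.0]
wrist_force: [-0.9, -0.3, -1.4]
opening: 0.002
```

```bash
python3 -c "
from h import *
snap('k',('side',));st();crop('k','side',245,105,325,205,6,'k_side_c')"
```

```text
t 11.75 cut xyz mm [ -23.8 -200.4  110.8] F [ 0.5  0.3 -0.3] op -0.001 q [-0.53  0.11  1.96  0.    1.08 -1.79]
axes [[-0.954, 0.301, 0.001], [0.301, 0.954, -0.0], [-0.001, -0.0, -1.0]]
```

View pics/k_side_c.png

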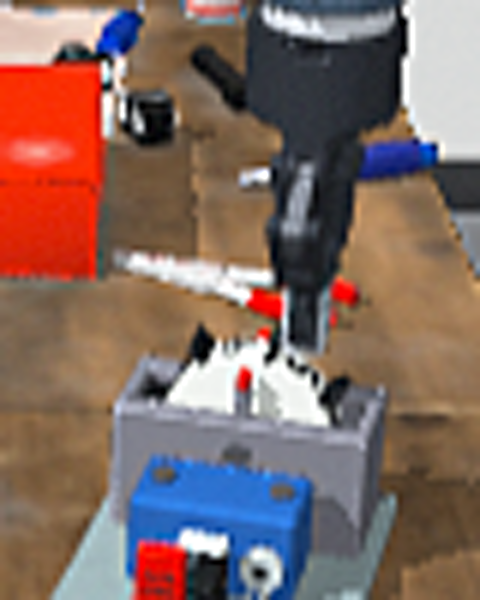

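Emit:
step_arm --targets "-4 0 0 0 0 0; -8 0 0 0 0 0; -12 0 0 0 0 0; -15 0 0 0 0 0; -18 0 0 0 0 0; -18 0 0 0 0 0"

```text
time_s: 12.5
eef_pos: [0.474, -0.1344, 0.1109]
eef_rot: [0.001, 0.152, 0.988, -0.0]
wrist_force: [-0.7, -0.9, 0.0]
opening: -0.001
```

```bash
python3 -c "
from h import *
snap('l',('side',));st();crop('l','side',245,105,325,205,6,'l_side_c')"
```

```text
t 12.55 cut xyz mm [  -5.8 -200.5  110.9] F [-0.2 -0.2  0.6] op 0.0 q [-0.52  0.15  1.91  0.    1.08 -1.78]
axes [[-0.954, 0.301, 0.001], [0.301, 0.954, -0.001], [-0.001, -0.0, -1.0]]
```

View pics/l_side_c.png

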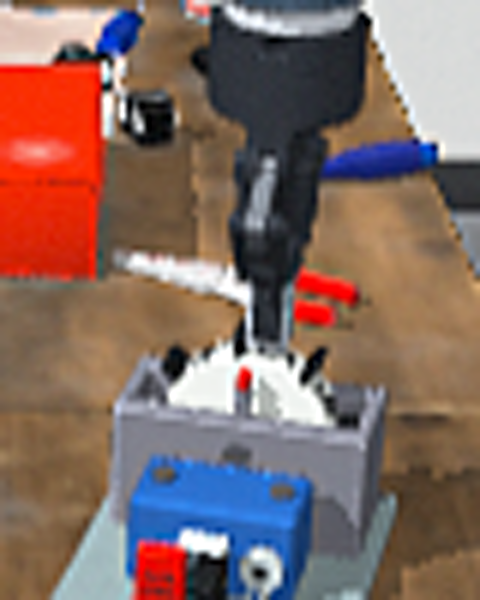

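Emit:
step_arm --targets "-3 0 0 0 0 0; -6 0 0 0 0 0; -7 0 0 0 0 0; -7 0 0 0 0 0"

```text
time_s: 13.05
eef_pos: [0.4803, -0.1363, 0.1108]
eef_rot: [0.0, 0.152, 0.988, -0.0]
wrist_force: [-0.2, 0.0, -0.4]
opening: -0.002
```

Emit:
step_arm --targets "4 0 -5 0 0 0; 6 0 -15 0 0 0; 6 0 -25 0 0 0; 30 0 -30 0 0 0; 47 0 -30 0 0 0; 47 0 -30 0 0 0"

```text
time_s: 13.8
eef_pos: [0.435, -0.1219, 0.1415]
eef_rot: [0.0, 0.152, 0.988, -0.0]
wrist_force: [1.1, -0.1, -0.6]
opening: 0.004
```

```bash
python3 -c "
from h import *
snap('m');st();crop('m','side',245,105,325,205,6,'m_side_c');crop('m','top',270,190,325,260,8,'m_top_c');goal(cut(-.048,-.2005,.1107))"
```

```text
t 13.9 cut xyz mm [ -45.4 -200.6  141.6] F [ 0.3 -0.6 -0.7] op -0.003 q [-0.54  0.01  1.99  0.    1.14 -1.8 ]
axes [[-0.954, 0.301, 0.002], [0.301, 0.954, -0.001], [-0.002, -0.0, -1.0]]
shift [ 2.7  0.1 30.9] turn [-0.0004  0.0018  0.0011] deg 0.1
```

View pics/m_side_c.png

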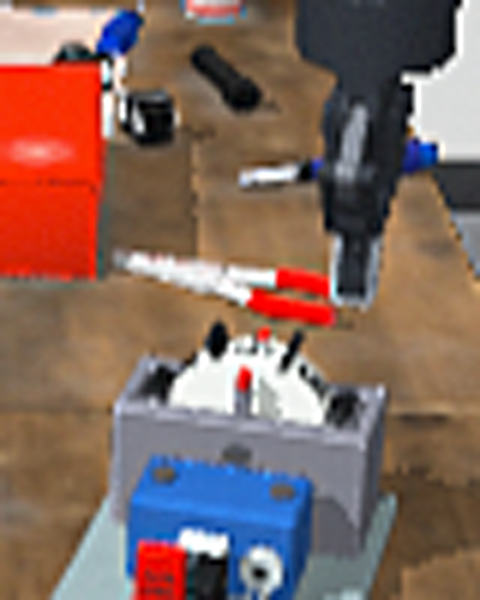

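View pics/m_top_c.png

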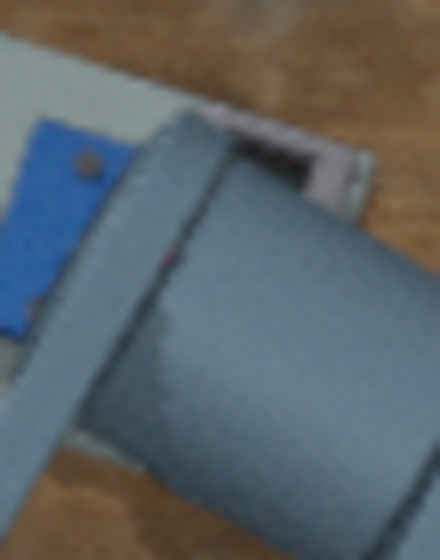

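Emit:
step_arm --targets "0 50 -10 0 0 0; 0 100 -15 0 0 0; 0 140 -15 0 0 0; 0 140 -15 0 0 0"

```text
time_s: 14.4
eef_pos: [0.4786, 0.0135, 0.1561]
eef_rot: [0.0, 0.15, 0.989, 0.0]
wrist_force: [-0.0, -0.5, 0.7]
opening: 0.001
```

```bash
python3 -c "
from h import *
snap('n',('top',));crop('n','top',190,170,325,260,5.9,'n_top_c');goal(cut(-.048,-.2005,.1107))"
```

```text
shift [   2.5 -141.    45.2] turn [-0.0002  0.0002  0.0042] deg 0.2
```

View pics/n_top_c.png

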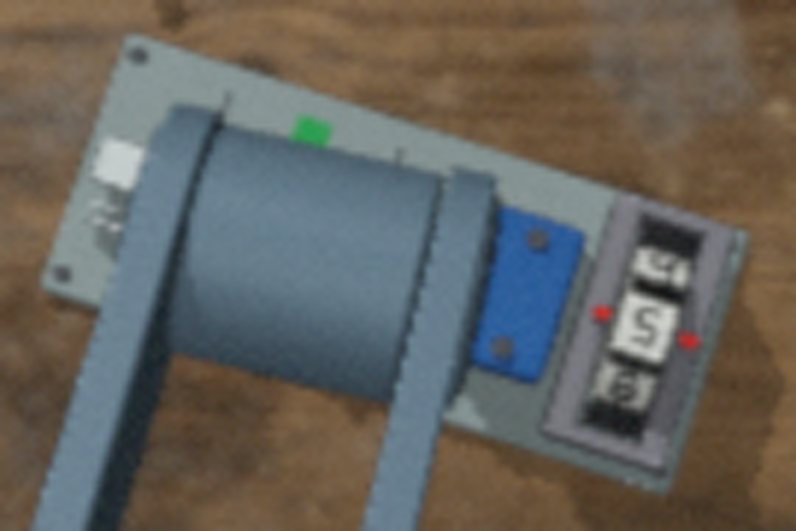

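5 is now on top, with 6 next on the near side. I'll push one more step in the same way.

Emit:
step_arm --targets "2 -50 0 0 0 0.004; 2.5 -100 10 0 0 0.004; 2.5 -135 15 0 0 0.004; 2.5 -141 25 0 0 0.004; 2.5 -141 35 0 0 0.004; 2.5 -141 35 0 0 0.004"

```text
time_s: 15.2
eef_pos: [0.4319, -0.1212, 0.1196]
eef_rot: [-0.001, 0.154, 0.988, 0.001]
wrist_force: [0.2, 0.6, 0.2]
opening: 0.003
```

```bash
python3 -c "
from h import *
st();goal(cut(-.048,-.2005,.1107))"
```

```text
t 15.2 cut xyz mm [ -49.7 -200.7  119.6] F [0.2 0.6 0.2] op 0.003 q [-0.54  0.04  2.01  0.    1.09 -1.8 ]
axes [[-0.953, 0.304, -0.002], [0.304, 0.953, 0.001], [0.002, 0.001, -1.0]]
shift [-1.7  0.2  8.9] turn [ 0.0008 -0.0024 -0.0022] deg 0.2
```

Emit:
step_arm --targets "0 0 5 0 0 0; 0 0 9 0 0 0; 0 0 9 0 0 0; -8 0 9 0 0 0; -14 0 9 0 0 0; -20 0 9 0 0 0; -25 0 9 0 0 0; -29 0 9 0 0 0"

```text
time_s: 16.2
eef_pos: [0.4614, -0.1317, 0.1151]
eef_rot: [0.001, 0.154, 0.988, -0.0]
wrist_force: [-8.5, 5.6, 30.1]
opening: 0.001
```

```bash
python3 -c "
from h import *
st();goal(cut(.001,-.2005,.1107))"
```

```text
t 16.2 cut xyz mm [ -18.5 -201.7  115.1] F [-8.5  5.6 30.1] op 0.001 q [-0.53  0.11  1.94 -0.    1.09 -1.79]
axes [[-0.953, 0.304, 0.001], [0.304, 0.953, -0.001], [-0.001, -0.001, -1.0]]
shift [-19.5   1.3   4.4] turn [-0.0006  0.0012 -0.0022] deg 0.1
```

There is a 30 N upward force, so the fingertip has ridden up onto the rib's tip. I'll lift off and look.

Emit:
step_arm --targets "0 0 -8 0 0 0; 2 0 -14 0 0 0; 20 0 -16 0 0 0; 31 0 -16 0 0 0; 31 0 -16 0 0 0"

```text
time_s: 16.82
eef_pos: [0.43, -0.1213, 0.1275]
eef_rot: [-0.0, 0.154, 0.988, 0.0]
wrist_force: [0.0, -0.8, -0.3]
opening: 0.006
```

```bash
python3 -c "
from h import *
snap('o',('side',));st();crop('o','side',245,105,325,205,6,'o_side_c');goal(cut(-.048,-.2005,.1107))"
```

```text
t 16.88 cut xyz mm [ -50.9 -201.5  127.7] F [-0.4 -0.2  0.5] op -0.003 q [-0.54  0.02  2.01  0.    1.11 -1.8 ]
axes [[-0.952, 0.305, 0.0], [0.305, 0.952, -0.0], [-0.0, -0.0, -1.0]]
shift [-2.9  1.  17. ] turn [-0.      0.0002 -0.0029] deg 0.2
```

View pics/o_side_c.png

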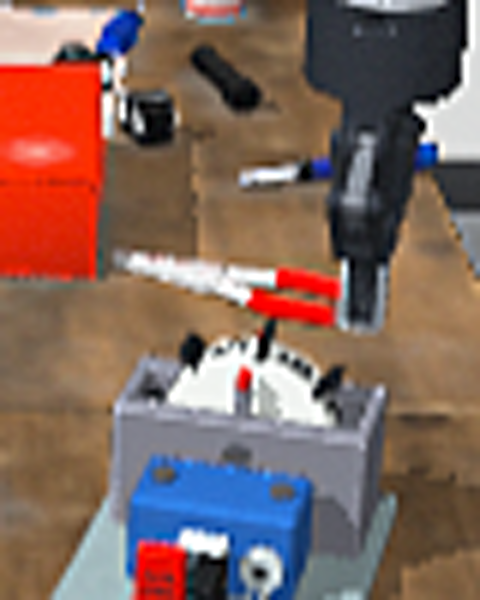

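Emit:
step_arm --targets "0 50 -20 0 0 0; 0 100 -25 0 0 0; 0 140 -25 0 0 0; 0 140 -25 0 0 0"

```text
time_s: 17.38
eef_pos: [0.4742, 0.0137, 0.1528]
eef_rot: [0.0, 0.152, 0.988, 0.0]
wrist_force: [-0.4, 0.1, -0.7]
opening: 0.002
```

```bash
python3 -c "
from h import *
snap('p');crop('p','top',270,195,325,255,9,'p_top_c');crop('p','side',215,105,325,225,5,'p_side_c');goal(cut(-.048,-.2005,.1107))"
```

```text
shift [  -2.5 -139.1   41.9] turn [-0.0004 -0.0002 -0.0014] deg 0.1
```

View pics/p_top_c.png

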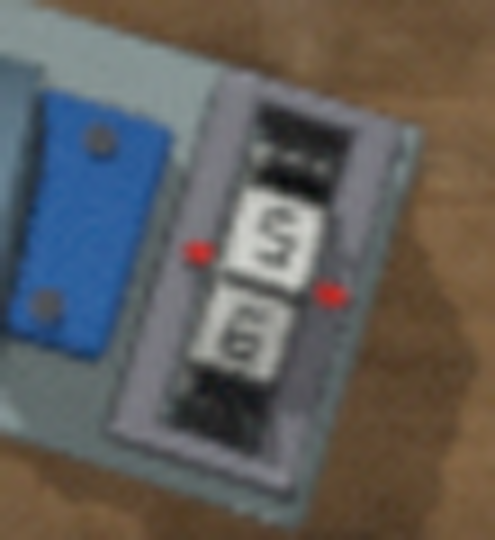

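View pics/p_side_c.png

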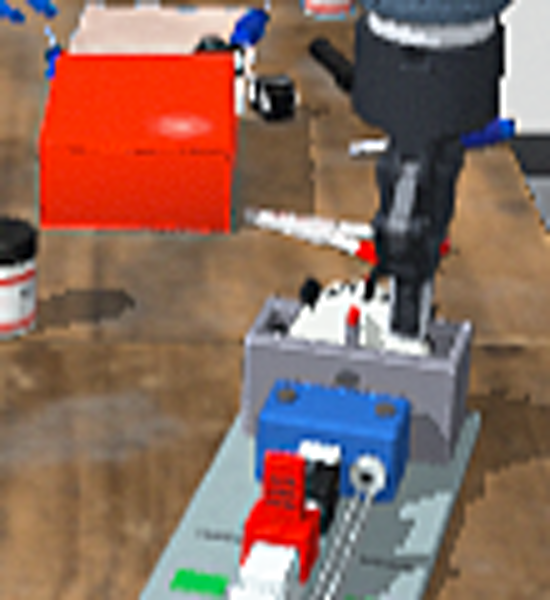

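Emit:
step_arm --targets "0 -50 0 0 0 0; -2 -100 5 0 0 0; -2.5 -135 10 0 0 0; -2.5 -139 15 0 0 0; -2.5 -139 20 0 0 0; -2.5 -139 20 0 0 0; -2.5 -139 20 0 0 0"

```text
time_s: 18.35
eef_pos: [0.4336, -0.1207, 0.1328]
eef_rot: [-0.0, 0.154, 0.988, 0.0]
wrist_force: [-0.3, 0.2, -0.2]
opening: -0.003
```

```bash
python3 -c "
from h import *
snap('q',('side',));st();crop('q','side',245,105,325,205,6,'q_side_c');goal(cut(-.046,-.2005,.1100))"
```

```text
t 18.4 cut xyz mm [ -48.2 -199.7  132.9] F [ 0.3 -0.2  0.3] op 0.005 q [-0.54  0.02  2.    0.    1.12 -1.8 ]
axes [[-0.953, 0.304, 0.0], [0.304, 0.953, -0.0], [-0.0, 0.0, -1.0]]
shift [-2.2 -0.8 22.9] turn [ 0.      0.0002 -0.0012] deg 0.1
```

View pics/q_side_c.png

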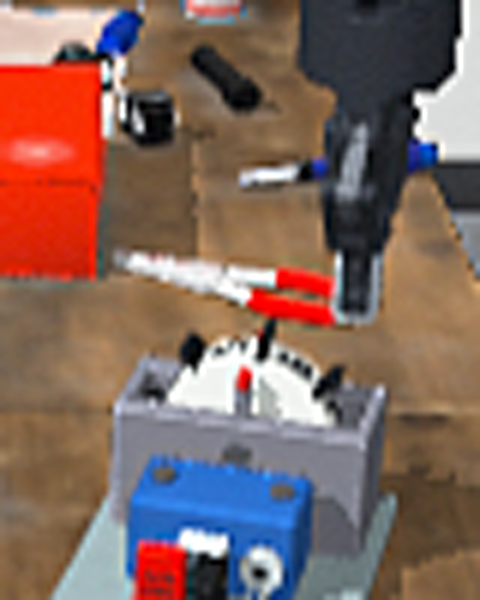

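Emit:
step_arm --targets "0 -0.5 10 0 0 -0.001; 0 -0.8 18 0 0 -0.001; 0 -0.8 22.5 0 0 -0.001; 0 -0.8 22.5 0 0 -0.001; 0 -0.8 22.5 0 0 -0.001"

```text
time_s: 19.02
eef_pos: [0.4332, -0.1223, 0.1104]
eef_rot: [0.0, 0.154, 0.988, -0.0]
wrist_force: [-0.1, 0.3, 0.2]
opening: 0.001
```

Emit:
step_arm --targets "-5 0 0 0 0 0; -10 0 0 0 0 0; -15 0 0 0 0 0; -20 0 0 0 0 0; -24 0 0 0 0 0; -28 0 0 0 0 0; -28 0 0 0 0 0"

```text
time_s: 19.9
eef_pos: [0.46, -0.1308, 0.1103]
eef_rot: [0.0, 0.154, 0.988, -0.0]
wrist_force: [-0.4, -0.9, -0.6]
opening: 0.002
```

```bash
python3 -c "
from h import *
snap('r',('side',));st();crop('r','side',245,105,325,205,6,'r_side_c');goal(cut(.001,-.2005,.1100))"
```

```text
t 19.95 cut xyz mm [ -20.3 -201.3  110.2] F [0.3 0.9 0.2] op -0.001 q [-0.53  0.12  1.95 -0.    1.08 -1.79]
axes [[-0.953, 0.304, -0.0], [0.304, 0.953, 0.0], [0.0, 0.0, -1.0]]
shift [-21.3   0.8   0.2] turn [ 0.     -0.0002 -0.0016] deg 0.1
```

View pics/r_side_c.png

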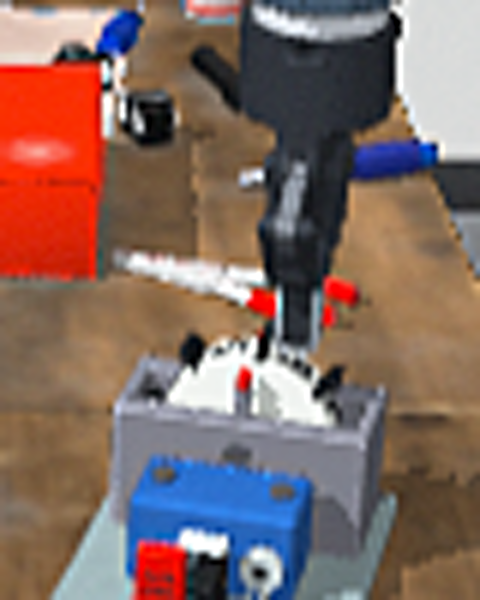

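Now push on slowly past half-way.

Emit:
step_arm --targets "-3 0 0 0 0 0; -6 0 0 0 0 0; -9 0 0 0 0 0; -12 0 0 0 0 0; -15 0 0 0 0 0; -18 0 0 0 0 0; -20 0 0 0 0 0; -20 0 0 0 0 0"

```text
time_s: 20.95
eef_pos: [0.4793, -0.1371, 0.1104]
eef_rot: [0.0, 0.154, 0.988, -0.0]
wrist_force: [-0.6, -0.3, -0.8]
opening: -0.0
```

```bash
python3 -c "
from h import *
snap('s',('side',));st();crop('s','side',245,105,325,205,6,'s_side_c')"
```

```text
t 21.0 cut xyz mm [   0.  -201.4  110.4] F [-1.  -0.4  0.5] op 0.002 q [-0.52  0.16  1.9  -0.    1.08 -1.78]
axes [[-0.953, 0.304, 0.001], [0.304, 0.953, -0.0], [-0.001, -0.0, -1.0]]
```

View pics/s_side_c.png

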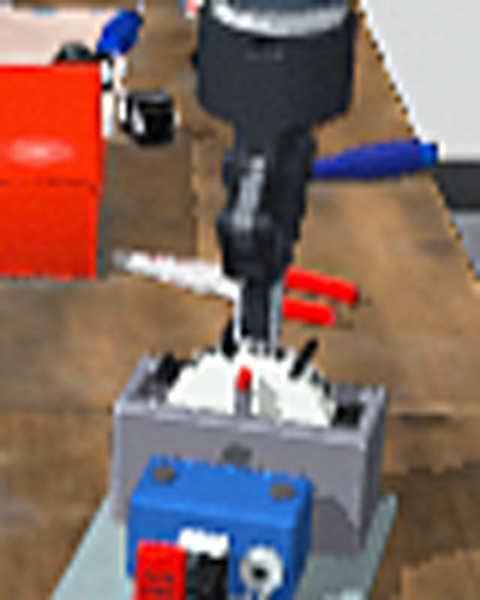

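Emit:
step_arm --targets "-2 0 0 0 0 0; -3 0 0 0 0 0; -3 0 0 0 0 0; -3 0 0 0 0 0"

```text
time_s: 21.5
eef_pos: [0.4817, -0.1377, 0.1103]
eef_rot: [-0.0, 0.154, 0.988, -0.0]
wrist_force: [0.6, 0.2, 0.2]
opening: -0.002
```

Emit:
step_arm --targets "3 0 -5 0 0 0; 4 0 -15 0 0 0; 4 0 -30 0 0 0; 25 0 -50 0 0 0; 45 40 -60 0 0 0; 45 90 -60 0 0 0; 45 145 -60 0 0 0; 45 145 -60 0 0 0"

```text
time_s: 22.5
eef_pos: [0.4838, 0.0172, 0.1717]
eef_rot: [0.001, 0.151, 0.988, 0.0]
wrist_force: [-0.4, -0.3, -0.6]
opening: 0.002
```

```bash
python3 -c "
from h import *
snap('t');st();crop('t','top',270,195,325,255,9,'t_top_c');crop('t','side',215,105,325,225,5,'t_side_c')"
```

```text
t 22.6 cut xyz mm [-41.9 -55.8 171.2] F [-0.2 -0.2 -0.1] op 0.003 q [-0.22  0.04  1.89 -0.    1.21 -1.48]
axes [[-0.953, 0.302, 0.001], [0.302, 0.953, -0.001], [-0.001, -0.0, -1.0]]
```

View pics/t_top_c.png

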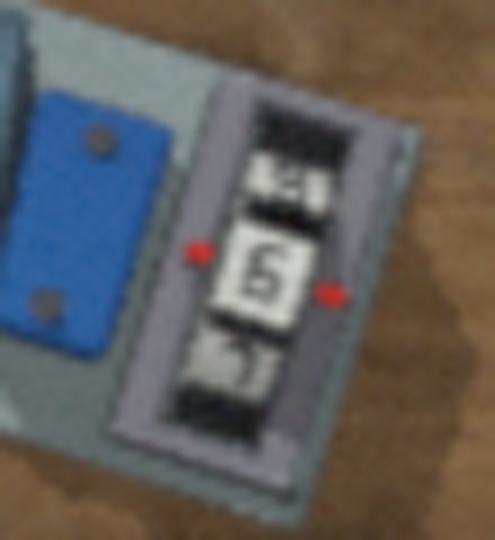

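View pics/t_side_c.png

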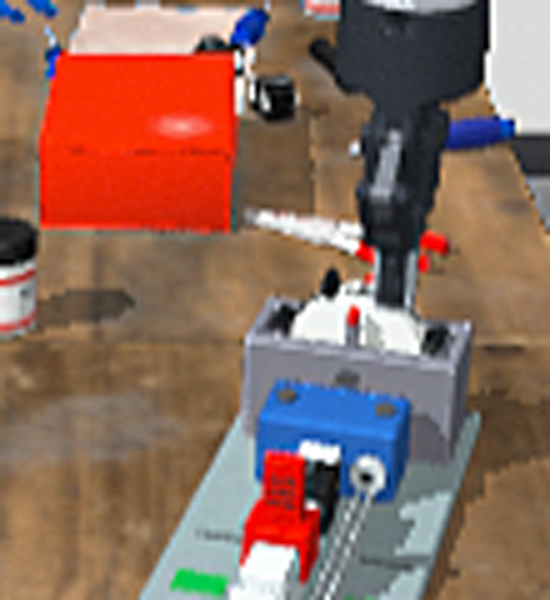

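6 stands between the pointers, and the rib is back at its home pixel (x≈281). I'll move clear and make a last check of the stop.

Emit:
step_arm --targets "20 0 -40 0 0 0; 60 -20 -70 0 0 0; 100 -60 -80 0 0 0; 130 -110 -80 0 0 0; 130 -160 -80 0 0 0; 130 -200 -80 0 0 0; 130 -200 -80 0 0 0"

```text
time_s: 23.48
eef_pos: [0.297, -0.1398, 0.2509]
eef_rot: [0.0, 0.158, 0.987, -0.001]
wrist_force: [-0.5, -0.2, 0.6]
opening: -0.001
```

```bash
python3 - <<'E'
from h import *
snap('u');st();crop('u','top',190,170,325,260,5.9,'u_top_c');crop('u','side',225,130,320,240,5.4,'u_side_c')
a=load("a","top")["image"].astype(int)
c=load("u","side");h=cv2.cvtColor(c["image"],cv2.COLOR_RGB2HSV).astype(int)
red=((h[...,0]<6)|(h[...,0]>174))&(h[...,1]>150);ys,xs=np.where(red[190:235,255:290])
print("red rows",ys.min()+190,ys.max()+190,"cols",xs.min()+255,xs.max()+255)
for z in(.083,.102):print(proj(c,cut(0,0,z)))
E
```

```text
t 23.57 cut xyz mm [-172.7 -256.7  250.5] F [-0.1 -0.2 -0.4] op 0.002 q [-0.8  -0.47  2.14  0.    1.47 -2.06]
axes [[-0.952, 0.307, 0.0], [0.307, 0.952, 0.0], [-0.0, 0.0, -1.0]]
red rows 196 221 cols 263 278
[272.25545537 201.90206293]
[272.53446846 195.76099118]
```

View pics/u_top_c.png

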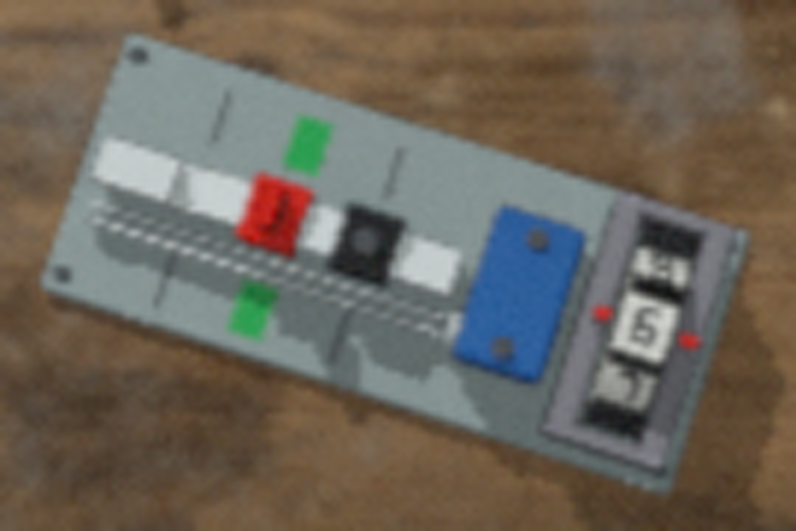

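View pics/u_side_c.png

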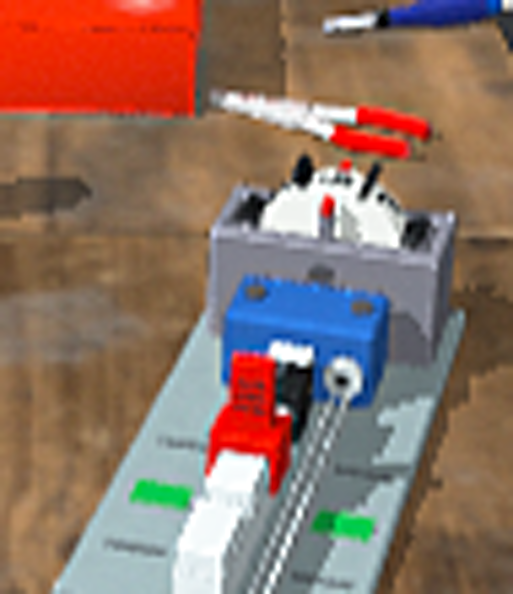

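View pics/u_side.png

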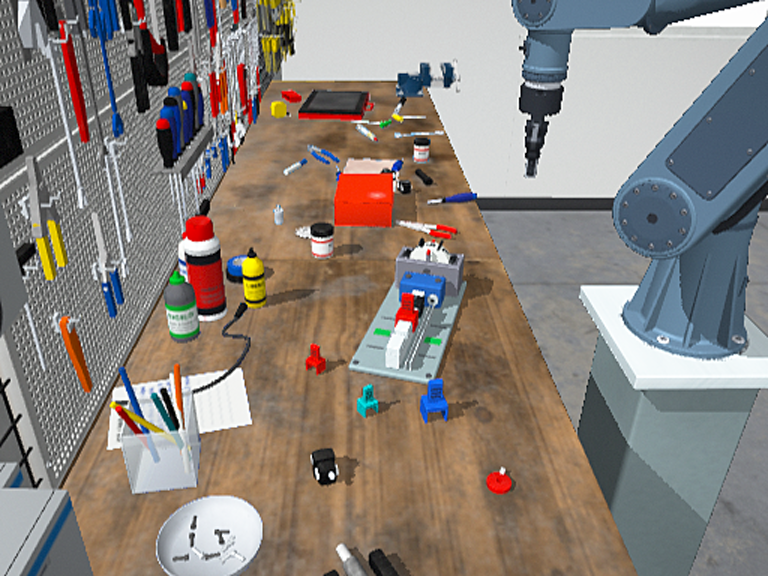

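The stop is upright in the green notch: its grip top reads row 196 against 195.8 predicted for home. The wheel shows 6, the bystanders have not moved, and the arm is clear.

```bash
python3 -c "
from h import *
print(ticket.hand_in());st()"
```

```text
the job is handed in; nothing more can be done
None
the job is handed in; nothing more can be done
```

I set the cutter up as asked and handed the job in at about 24 s, well inside the 54 s limit. The hand-in reports no verdict.

- **Length stop:** I lifted the red stop 16 mm, shifted it 50 mm to the green notch and lowered it until it touched. It seated at the same tool height as in its old notch (69.6 mm). In the last pictures it is upright, and its grip top is within 0.3 pixel of where "home" predicts.
- **Thumbwheel:** I rolled it from 4 to 5 to 6. The last top picture shows 6 between the pointers, with the ribs back at their resting positions.
- **Bystanders:** the loose things and the look-alike stops were where they started in the final pictures, and the gripper was clear of everything.

**What went wrong:** on the 5 to 6 step the fingertip rode up on a rib. The wrist read about 30 N upward at the end of that move, and the wheel was left half-way. I lifted off, came back slightly lower and slower, and completed the step. That reading is under the 40 N and 120 N limits, but I only read forces at the end of each move, so a brief higher peak could have gone unseen.

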